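Tighten the rotor nut deep in a dosing pump

TASK

With the red T-handled socket key from the white holder, tighten the square brass nut at the bottom of the dosing pump's bore: fit the socket over the nut by feel, pressing only lightly because the sprung seal under it is delicate, turn it clockwise until it comes home on its crush washer and goes firm, then about 10 degrees (at most 15) further, no more. Put the key back upright in the holder and leave the other things on the table where they are.

Things in the scene. Friction and masses are not known exactly. Their poses are not given: they have to be found in the camera images.
- key: socket key, loose, 0.26 to 0.4 kg, 183 mm tall, upright in the holder, foot on its inner floor. Origin: centre of its foot (mouth of the socket), z up the shaft. Foot: square steel socket 28.4 mm wide outside (40 mm over corners), 26 mm tall, with a square pocket 22.4 mm wide, 18 mm deep, sides along the key's x and y. Shaft 15 mm thick
- key_grip (a point): middle of the key's red bar handle, 170 mm above its foot; same axes as the key. The bar is 86 mm long along the key's x, 16 mm thick along y, 26 mm tall (157 to 183 mm above the foot)
- holder: fixed white tube with a steel foot flange 90 mm across; tube 62 mm across outside, bore 50 mm, rim 70 mm above the table, inner floor 8 mm above the table. Origin: centre of its underside. It may stand to the robot's left or right, the pump on the other side
- pump: fixed dosing pump: upright aluminium cylinder 85 mm across, 115 mm tall, open on top, with a bore of 45 mm and a blue motor lying behind it (along the pump's +x, 42 mm radius). Origin: centre of the cylinder's underside, on the table
- bore_mouth (a point): centre of the bore's rim, 115 mm above the table. The brass nut stands on the bore's axis at the bottom: square, 20 mm wide, 14 mm tall. The angle of its square differs from run to run and is not measured; the socket fits it every 90 degrees, with about 7 degrees of play either way
- bore_floor (a point): centre of the bore's floor (top of the white sprung seal), 29 mm above the table, 86 mm below the mouth, where the nut stands. The key's foot stops 14 mm above this point when the socket rests on the nut's corners, and reaches this point when the socket has dropped over the nut
- nut (a joint): turn of the nut on its thread, rad, growing clockwise seen from above; 1.2 is fully home on the washer. It starts at 0.35 to 0.75 and drags with about 0.12 N m, either way, so it does not turn by itself
- washer (a joint): how far the washer under the nut has been twisted on, rad, after the nut is home; starts at 0. It yields from 0.24 N m on, at 0.7 N m/rad more, and stays where it is left. Wanted: 0.05 to 0.30; crushed beyond 0.32
- seal (a joint): how far the sprung seal with the nut on it is pushed down, m; 0 until pushed by 6 N, then 1500 N/m; damaged beyond 0.006 (15 N)
- jar_a: yoghurt jar, cream-coloured glass with white lid, 72 mm across, 84 mm tall; origin under its centre; a bystander
- jar_b: yoghurt jar, cream-coloured glass with white lid, 72 mm across, 84 mm tall; origin under its centre; a bystander
- jar_c: yoghurt jar, cream-coloured glass with white lid, 72 mm across, 84 mm tall; origin under its centre; a bystander
- gasket: spare blue seal ring, 72 mm across, 8 mm thick, lying flat; a bystander
- cover: round steel pump cover with a knob, 84 mm across, 30 mm tall; a bystander
- spanner: steel open-ended spanner lying flat; a bystander
- brush: cleaning brush lying flat; a bystander

How it is judged:
By the outcome, as a careful person would: the job done as asked, in the order asked, and still so for the second after the job is handed in, with the robot touching nothing.
It also fails if it takes over 72 s, if anything falls off the work surface, if the arm or the gripper's body presses on something with over 40 N, if the wrist force passes 120 N, or if a joint passes its speed limit or range.

ROBOT

A 6-joint arm with a two-finger parallel gripper is mounted at the origin on the work surface. World frame = base frame: x ahead of the robot, y to its left, z up, the work surface at z = 0. Lengths are in mm, angles in rad, forces in N, time in s.
With the tool pointing down it reaches from about 275 to 1000 mm from the base axis. Payload 8.4 kg.
Tool frame: the origin (TCP) lies on the centre line of the jaws, within the pads' length; the fingertips stand r.tip_reach ahead of it and the grasp point (between the pads) lies 11 mm behind it (r.tip_reach is the distance from the TCP to the fingertips, in mm); z points along the fingers, y is the line along which they close (so a half turn about z gives the same grasp; the last joint's range is limited). The gripper opens to 85 mm and grips with 20 to 120 N. Pads are 22 mm wide; open, the fingers measure 114 mm over their backs; the gripper's body (76 mm by 85 mm) begins 54 mm behind the grasp point. The pads swing forward as they close: fully open they stand 13 mm farther back than shut.
Start: joints at [1.099, 0.353, 1.633, -0, 1.155, -0.002], TCP at [282.942, 557.29, 239.281] pointing down, gripper open.
Joint ranges: [-2.63, 2.63], [-0.92, 2.1], [0.06, 2.66], [-1.3, 4.44], [0, 2.69], [-3.02, 3.02]. Speed limits (rad/s): [2.22, 2.22, 2.79, 3.14, 3.14, 3.14].

INTERFACE

Orientations are given as [roll, pitch, yaw] about the fixed x, y, z axes, in that order (R = Rz(yaw) Ry(pitch) Rx(roll)).
In Python, from rig import r gives the robot as it stands.
- The arm moves only by the tool carry_out, never from a script. Its argument "targets" is a list of rows, each an object with "dp": the shift along the tool's x, y, z in mm, a list of three; "yaw": the turn about the tool's z in degrees. A call has 1 to 12 rows; each row is the pose to reach, as a shift and turn from the pose commanded when the call began, along the tool's axes at that moment; what a row does not reach only later rows make up. A row lasts 1/8 s, in which the tool goes at most 62.5 mm and 10.7 degrees, less where a joint would pass 70% of its speed; a pose out of reach is approached as far as the arm can. A call with a gripper value outside its range is refused whole. "fingers" is the opening, from -1 (shut) to 1 (fully open), so that 0 is half open, set as the call begins (left out, the last holds). The fingers move at their own pace and stop on an object; "grip_force" is the grip in N (left out, the last holds). Time passes only in rows, so rows that repeat a pose let the fingers close. It gives the time, the measured TCP pose, the force, the opening and the grip force at its end, in the units of the state.
- r.sense(): the state, without advancing time (a new reading comes with each control period).
- r.grab_frame(name): name is "scene" or "side" or "wrist"; returns the picture (384x512x3 uint8, red, green, blue); there is no depth.
- r.get_calibration(name): a dict with "fx", "fy", "cx", "cy" (pixels), "dist_coeffs" ([k1, k2, p1, p2, k3] as OpenCV has them; the pictures are not rectified), "rvec" (rotation vector, rad) and "tvec" (3), from world to camera coordinates, as OpenCV has them. Camera axes: x right, y down, z forward; pixel columns grow to the right and rows downward; lengths in mm; the calibration is good to about 2 mm. A picture is of the moment at which its call begins: read the wrist's pose just before it. get_calibration takes no time and is no camera call; for the wrist camera it gives the pose at the moment of the call.
- r.sign_off(): hands the job in; it is judged then, once.
The state is a dict: "clock": time; "qpos": joint angles; "qvel": joint speeds; "joint_efforts": joint torques, N m; "eef_pos": TCP position; "tcp_rot": TCP orientation; "contact_force": force on the tool from outside, world axes, zero at the start; "wrist_torque": the same for the moment, N m; "opening": opening from 0.0 (shut) to 1.0 (fully open); "grasp_force": force on a finger pad.
Only numpy, scipy, OpenCV 4.12 (cv2) and the standard library are available. Lean on these libraries where they do the work, as an engineer would, in place of code of your own. Each camera call takes 0.05 s, during which the arm holds its last target. There are 200 camera calls.

## Working session

There is one attempt and no reset: what is moved stays moved. The work goes in short steps, Python scripts to look and compute and a tool call to move; the robot and the scene stay as the last step left them, time stands still between calls to the robot, and variables do not carry over. Pictures are saved under pics/ and viewed, at most 10 in all, crops included, and the job is handed in when it is done.

Besides the shell and the picture viewer there is one more tool, called after "Call:" as name(argument=value, ...), one argument or row to a line, values as JSON. carry_out: Moves the arm, as the interface text tells. Its arguments: {"type":"object","properties":{"targets":{"type":"array","items":{"type":"object","properties":{"dp":{"type":"array","items":{"type":"number"}},"yaw":{"type":"number"}}}},"fingers":{"type":"number"},"grip_force":{"type":"number"}},"required":["targets"]}

```bash
mkdir -p pics; ls; python3 - <<'E'
from rig import r
import cv2,numpy as np
a=r.grab_frame("scene");b=r.grab_frame("side")
np.save('a.npy',a);np.save('b.npy',b)
cv2.imwrite('pics/1.png',cv2.cvtColor(a,cv2.COLOR_RGB2BGR));cv2.imwrite('pics/2.png',cv2.cvtColor(b,cv2.COLOR_RGB2BGR))
for n in("scene","side","wrist"):print(n,r.get_calibration(n))
print(r.tip_reach,r.sense())
E
```

```text
pics
scene {'fx': 441.23654818443345, 'fy': 441.23654818443345, 'cx': 254.71223443966963, 'cy': 189.57886163864947, 'dist_coeffs': array([-0.03508326,  0.        ,  0.        ,  0.        ,  0.        ]), 'rvec': array([ 0.68349076,  2.75808604, -0.94165214]), 'tvec': array([ 438.73506203,  -87.45103072, 1726.80805548])}
side {'fx': 386.77843885199513, 'fy': 386.77843885199513, 'cx': 258.43757511148567, 'cy': 185.95400220349762, 'dist_coeffs': array([-0.04389075,  0.        ,  0.        ,  0.        ,  0.        ]), 'rvec': array([ 2.2830092 , -0.43854566,  0.18042301]), 'tvec': array([-466.3830754 ,  205.46251878,  942.03333002])}
wrist {'fx': 265.98864872587285, 'fy': 265.98864872587285, 'cx': 249.9378816252792, 'cy': 193.73893950723422, 'dist_coeffs': array([-0.04781605,  0.        ,  0.        ,  0.        ,  0.        ]), 'rvec': array([-2.42657115, -1.49052323, -0.24705208]), 'tvec': array([-624.33417161,  -42.69652   ,  381.60535835])}
8.0 {'clock': 0.1, 'qpos': array([ 1.09861155e+00,  3.53580131e-01,  1.63407099e+00, -1.60829963e-05,
        1.15523118e+00, -2.42532468e-03]), 'qvel': array([-8.82701499e-04, -1.11395884e-03,  1.00108925e-03,  8.87286369e-05,
        1.78941687e-03,  2.88473416e-04]), 'joint_efforts': array([-3.17551430e-04, -6.06352544e+01, -3.42826939e+01, -7.56732925e-05,
        3.88584071e-03,  6.18575928e-05]), 'eef_pos': array([282.7407104 , 556.90181109, 238.63118132]), 'tcp_rot': array([-3.14030297e+00,  1.15778954e-05,  2.67183971e+00]), 'contact_force': array([-0.02066419, -0.58791722,  0.29752273]), 'wrist_torque': array([0.02957023, 0.02790032, 0.00968886]), 'grasp_force': 0.0, 'opening': 0.9991394733405536}
```

View pics/1.png

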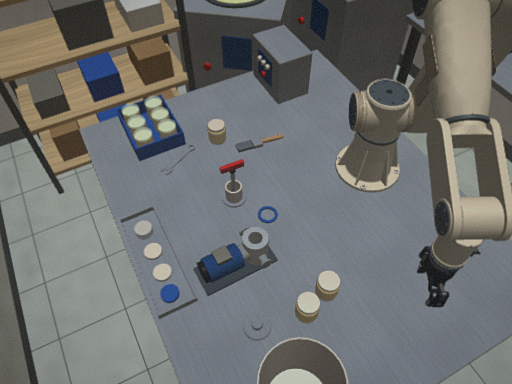

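View pics/2.png

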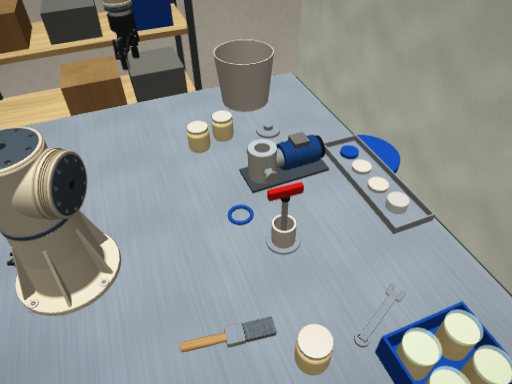

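Scene view: red handle at (232,167), holder at (233,190), pump mouth at (255,237). Side view: handle at (285,191), holder at (284,232), pump mouth at (262,148).

```bash
cat > h.py <<'E'
import numpy as np,cv2
from rig import r
def ray(c,uv):
    K=np.array([[c['fx'],0,c['cx']],[0,c['fy'],c['cy']],[0,0,1]])
    p=cv2.undistortPoints(np.array([[uv]],float),K,c['dist_coeffs'])[0,0]
    R=cv2.Rodrigues(c['rvec'])[0]
    return -R.T@c['tvec'],R.T@np.array([p[0],p[1],1])
def plane(c,uv,z):
    o,d=ray(c,uv);return o+d*(z-o[2])/d[2]
def red(im):
    h=cv2.cvtColor(im,cv2.COLOR_RGB2HSV)
    m=(((h[...,0]<6)|(h[...,0]>174))&(h[...,1]>170)&(h[...,2]>60)).astype(np.uint8)
    n,l,s,ce=cv2.connectedComponentsWithStats(m)
    return l,s,ce
def toTool(v):
    from scipy.spatial.transform import Rotation as Ro
    return Ro.from_euler('xyz',r.sense()['tcp_rot']).as_matrix().T@v
E
python3 - <<'E'
from h import *
for n,f in(("scene",'a'),("side",'b')):
    im=np.load(f+'.npy');c=r.get_calibration(n)
    l,s,ce=red(im)
    near={'scene':(232,167),'side':(285,191)}[n]
    i=1+np.argmin([np.hypot(*(x-near)) for x in ce[1:]])
    pts=np.argwhere(l==i)[:,::-1].astype(np.float32)
    box=cv2.minAreaRect(pts);print(n,s[i],ce[i],box)
    w=np.array([plane(c,p,170)[:2] for p in pts]);print('bar centre',plane(c,ce[i],170),'PCA')
    e,v=np.linalg.eigh(np.cov(w.T));print(np.degrees(np.arctan2(v[1,1],v[0,1])),np.sqrt(e*12))
    x,y,=(232,190) if n=='scene' else (284,225)
    P={'scene':(255,237),'side':(262,148)}[n]
    print('pump rough',plane(c,P,115))
    x0,y0=P; cr=im[y0-30:y0+40,x0-40:x0+40]; hh=cv2.resize(cr,None,fx=5,fy=5,interpolation=cv2.INTER_CUBIC)
    q={'scene':(233,187),'side':(284,222)}[n]; print('holder rough',plane(c,q,70))
    cr2=im[q[1]-40:q[1]+30,q[0]-40:q[0]+40]; hh=np.hstack([hh,cv2.resize(cr2,None,fx=5,fy=5,interpolation=cv2.INTER_CUBIC)])
    cv2.imwrite(f'pics/c_{n}.png',hh[:,:,::-1])
x=np.vstack([cv2.imread('pics/c_scene.png'),cv2.imread('pics/c_side.png')])
cv2.imwrite('pics/3.png',cv2.resize(x,(640,560)))
E
```

```text
scene [221 160  22  10  72] [231.31944444 164.44444444] ((231.5500030517578, 164.64999389648438), (3.4785053730010986, 22.76839828491211), 71.56505584716797)
bar centre [ 518.81409479 -126.08752205  170.        ] PCA
177.9071411702503 [14.20838421 81.37690126]
pump rough [566.80471754 139.38727999 115.        ]
holder rough [ 526.66546985 -107.24606614   70.        ]
side [268 182  35  19 378] [284.88624339 191.07671958] ((285.0726318359375, 191.3025665283203), (11.12411117553711, 36.328392028808594), 76.50426483154297)
bar centre [ 527.53549139 -104.28094965  170.        ] PCA
-179.2814057507314 [33.74689165 86.15609845]
pump rough [566.73727477 135.12659727 115.        ]
holder rough [ 526.56069935 -110.4259923    70.        ]
```

View pics/3.png

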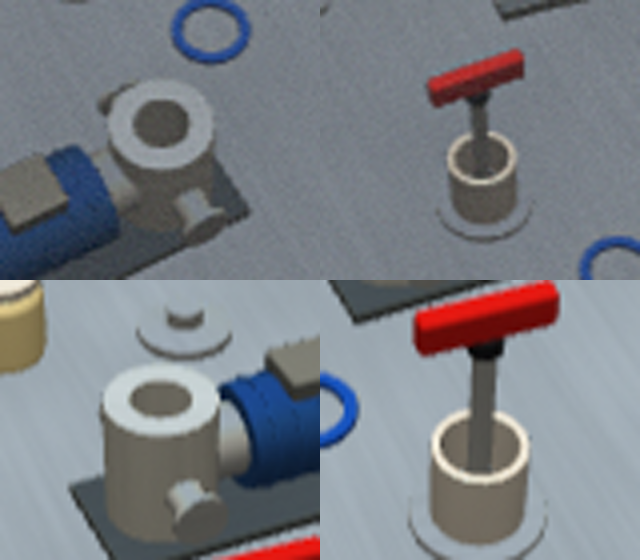

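Both views agree: pump bore at about (566,137) and holder at about (527,-109), with the bar along world x. I'll go over the pump first for a close look from the wrist.

Call:
carry_out(
  targets=[
    {"dp":[-30,-15,-10],"yaw":-3},
    {"dp":[-75,-40,-25],"yaw":-7},
    {"dp":[-125,-70,-40],"yaw":-11},
    {"dp":[-177,-98,-55],"yaw":-15},
    {"dp":[-230,-127,-70],"yaw":-19},
    {"dp":[-283,-156,-80],"yaw":-23},
    {"dp":[-335,-185,-88],"yaw":-27},
    {"dp":[-385,-212,-91],"yaw":-27},
    {"dp":[-420,-233,-91],"yaw":-27},
    {"dp":[-442,-246,-91],"yaw":-27},
    {"dp":[-442,-246,-91],"yaw":-27},
    {"dp":[-442,-246,-91],"yaw":-27},
  ],
)

```text
clock: 1.6
eef_pos: [565.2, 138.3, 330.0]
tcp_rot: [3.141, -0.001, -3.14]
contact_force: [-0.2, 0.6, 0.4]
opening: 0.999
grasp_force: 0.0
```

```bash
python3 - <<'E'
from h import *
c=r.get_calibration("wrist");im=r.grab_frame("wrist");np.save('w1.npy',im)
cv2.imwrite('pics/4.png',im[:,:,::-1])
s=r.sense();print(s['clock'],s['eef_pos'],s['tcp_rot'],s['qpos'],s['contact_force'],s['wrist_torque'])
o,d=ray(c,(256,192));print('cam',o,d)
K=np.array([[c['fx'],0,c['cx']],[0,c['fy'],c['cy']],[0,0,1]])
print(cv2.projectPoints(np.array([[566.,137,115],[527,-110,178]]),c['rvec'],c['tvec'],K,c['dist_coeffs'])[0])
E
```

```text
1.65 [565.12795346 138.53110871 330.06928568] [ 3.14140333e+00 -7.06472661e-04 -3.13965072e+00] [ 2.37613340e-01  2.12476596e-01  1.62036627e+00  3.61322918e-04
  1.30939255e+00 -1.33521835e+00] [-0.221519    0.03774455  0.71381752] [-0.0429228  -0.00310731  0.02147016]
cam [481.40715369 138.39987748 464.97951611] [ 0.31817292  0.02291327 -0.9480523 ]
[[[248.9063914  168.8820691 ]]

 [[ 27.78859878 148.66773799]]]
```

View pics/4.png

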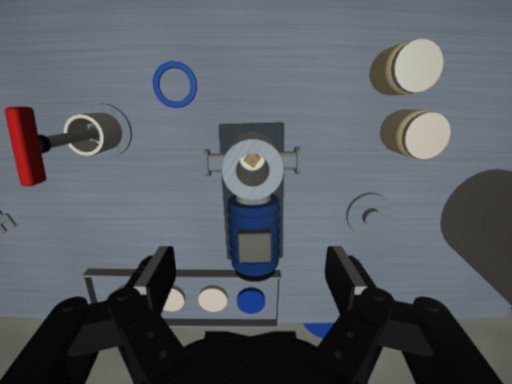

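The wrist view shows the pump mouth at about (252,168), with the brass nut inside at (252,160) looking diamond-like. The red bar is at (27,146) and the holder mouth at (85,135). Next I'll measure all of them.

```bash
python3 - <<'E'
from h import *
im=np.load('w1.npy');c=r.get_calibration("wrist")
g=cv2.GaussianBlur(cv2.cvtColor(im,cv2.COLOR_RGB2GRAY),(3,3),0)
def rim(z,q,rads,step=1):
    # radial edge samples about q
    for R0,R1 in rads:
        pts=[]
        for a in np.arange(0,360,6):
            rr=np.arange(R0,R1,.25);d=np.array([np.cos(np.radians(a)),np.sin(np.radians(a))])
            xy=np.array(q)+rr[:,None]*d
            v=cv2.remap(im.astype(np.float32).mean(2),xy[:,0].astype(np.float32)[None],xy[:,1].astype(np.float32)[None],1)[0]
            k=np.argmax(abs(v[8:]-v[:-8]));pts.append(xy[k+4])
        e=cv2.fitEllipse(np.array(pts,np.float32)); print(e,plane(c,e[0],z))
        w=np.array([plane(c,p,z)[:2] for p in pts])
        A=np.c_[2*w,np.ones(len(w))]
        m=np.ones(len(w),bool)
        for _ in range(4):
            s=np.linalg.lstsq(A[m],(w[m]**2).sum(1),rcond=None)[0];rad=np.sqrt(s[2]+s[:2]@s[:2])
            res=abs(np.hypot(*(w-s[:2]).T)-rad);m=res<max(1.5,1.5*np.median(res))
        print('circle',s[:2],rad,m.sum())
rim(115,(252,168),[(12,22),(26,38)])
rim(70,(85,134),[(10,18),(15,24)])
l,s,ce=red(im);i=1+np.argmax(s[1:,4]);print(s[i],ce[i],plane(c,ce[i],180))
pts=np.argwhere(l==i)[:,::-1].astype(np.float32);w=np.array([plane(c,p,185)[:2] for p in pts]).astype(np.float32);print(cv2.minAreaRect(w))
h=cv2.cvtColor(im,cv2.COLOR_RGB2HSV);sub=np.zeros(h.shape[:2],np.uint8);sub[145:185,230:275]=1
m=((h[...,1]>90)&(h[...,0]>8)&(h[...,0]<30)&(sub>0)).astype(np.uint8)
p=np.argwhere(m)[:,::-1];print(len(p),p.min(0),p.max(0))
w=np.array([plane(c,q,43)[:2] for q in p]).astype(np.float32);print('nut',cv2.minAreaRect(w))
cv2.imwrite('pics/5.png',cv2.resize(im[140:190,222:284],None,fx=9,fy=9,interpolation=cv2.INTER_CUBIC)[:,:,::-1])
E
```

```text
((252.2894744873047, 170.0888671875), (32.06087875366211, 33.15464782714844), 79.04572296142578) [567.66274001 141.87018226 115.        ]
circle [567.74591775 141.77696431] 22.529808370143495 52
((252.24755859375, 170.7244415283203), (60.531497955322266, 65.75574493408203), 179.34613037109375) [568.54500206 141.81804338 115.        ]
circle [567.60530043 141.8288207 ] 41.81228606305683 51
((84.61436462402344, 134.19679260253906), (30.620912551879883, 33.69499588012695), 171.40159606933594) [ 523.77390153 -107.57249883   70.        ]
circle [ 524.69293835 -108.79312226] 23.678509962908173 42
((84.93291473388672, 134.35992431640625), (34.15924835205078, 38.78873825073242), 118.54718017578125) [ 524.01913745 -107.12509529   70.        ]
circle [ 523.96095974 -106.84744047] 27.57088681950686 45
[   5  108   29   78 1072] [ 19.27891791 145.79291045] [ 523.49821706 -117.44624743  180.        ]
((525.2501220703125, -113.19829559326172), (16.840272903442383, 84.6480712890625), 87.74027252197266)
84 [245 155] [259 166]
nut ((566.8984985351562, 141.76702880859375), (18.779895782470703, 19.055526733398438), 54.03371047973633)
```

View pics/5.png

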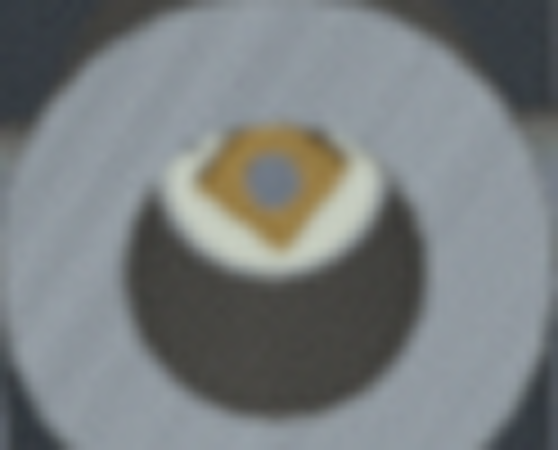

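```bash
python3 - <<'E'
from h import *
c=r.get_calibration("wrist")
P=[plane(c,(222+x/9-.44,140+y/9-.44),43)[:2] for x,y in((197,182),(283,248),(348,158))]
print(P)
for a,b in((0,1),(1,2)):
    d=P[b]-P[a];print(np.hypot(*d),np.degrees(np.arctan2(d[1],d[0]))%90)
E
```

```text
[array([568.43440781, 128.22686547]), array([580.4678189 , 143.66874801]), array([564.02907274, 155.15184796])]
19.576892468082285 52.07174771537786
20.052280661461822 55.064211523950036
```

Call:
carry_out(
  targets=[
    {"dp":[5,-30,5],"yaw":0},
    {"dp":[12,-75,15],"yaw":0},
    {"dp":[20,-125,35],"yaw":0},
    {"dp":[28,-175,55],"yaw":0},
    {"dp":[35,-220,70],"yaw":0},
    {"dp":[40,-245,80],"yaw":0},
    {"dp":[40,-250,80],"yaw":0},
    {"dp":[40,-250,80],"yaw":0},
  ],
)

```text
clock: 2.65
eef_pos: [526.4, -111.4, 250.7]
tcp_rot: [3.141, 0.001, -3.14]
contact_force: [0.1, 0.1, 0.3]
opening: 1.001
grasp_force: 0.0
```

```bash
python3 - <<'E'
from h import *
c=r.get_calibration("wrist");im=r.grab_frame("wrist");np.save('w2.npy',im)
cv2.imwrite('pics/6.png',im[:,:,::-1])
s=r.sense();print(s['clock'],s['eef_pos'],s['tcp_rot'])
l,st,ce=red(im);i=1+np.argmax(st[1:,4]);print(st[i],ce[i])
pts=np.argwhere(l==i)[:,::-1]
for z in(191,185):
  w=np.array([plane(c,p,z)[:2] for p in pts]).astype(np.float32);print(z,cv2.minAreaRect(w))
E
```

```text
2.7 [ 526.53453405 -111.154727    250.81079451] [ 3.14138553e+00  8.26600509e-04 -3.13929583e+00]
[ 241  157   22   99 1742] [250.69632606 205.48737084]
191 ((522.5438232421875, -110.941162109375), (14.982854843139648, 83.51754760742188), 87.86508178710938)
185 ((525.014404296875, -110.93016052246094), (15.444792747497559, 86.092529296875), 87.8650894165039)
```

View pics/6.png

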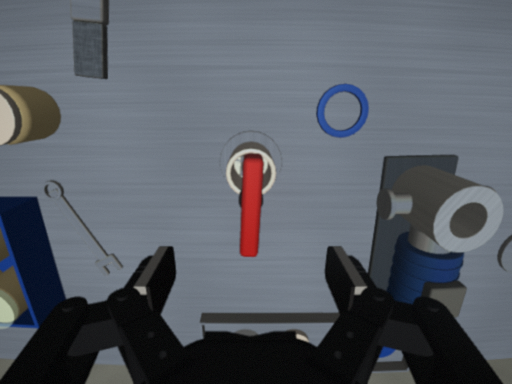

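The wrist view shows the bar centred between the open fingers, spanning (241–263, 157–256) at about −2°, with the holder mouth at (250,172). The nut's sides lie at about 53.5° mod 90. I'll descend and grip.

Call:
carry_out(
  targets=[
    {"dp":[3.5,0,20],"yaw":2},
    {"dp":[3.5,0,45],"yaw":2},
    {"dp":[3.5,0,65],"yaw":2},
    {"dp":[3.5,0,76],"yaw":2},
    {"dp":[3.5,0,76],"yaw":2},
    {"dp":[3.5,0,76],"yaw":2},
  ],
)

```text
clock: 3.45
eef_pos: [523.2, -112.0, 175.1]
tcp_rot: [-3.141, 0.001, 3.109]
contact_force: [-0.4, 0.1, 0.5]
opening: 0.994
grasp_force: 0.0
```

Call:
carry_out(
  targets=[
    {"dp":[0,0,0]},
    {"dp":[0,0,0]},
    {"dp":[0,0,0]},
    {"dp":[0,0,0]},
    {"dp":[0,0,0]},
    {"dp":[0,0,0]},
    {"dp":[0,0,0]},
    {"dp":[0,0,0]},
  ],
  fingers=-1,
  grip_force=60,
)

```text
schema error: expected keys dp, yaw
```

Call:
carry_out(
  targets=[
    {"dp":[0,0,0],"yaw":0},
    {"dp":[0,0,0],"yaw":0},
    {"dp":[0,0,0],"yaw":0},
    {"dp":[0,0,0],"yaw":0},
    {"dp":[0,0,0],"yaw":0},
    {"dp":[0,0,0],"yaw":0},
    {"dp":[0,0,0],"yaw":0},
    {"dp":[0,0,0],"yaw":0},
  ],
  fingers=-1,
  grip_force=60,
)

```text
clock: 4.45
eef_pos: [522.7, -112.2, 174.5]
tcp_rot: [3.141, 0.0, 3.108]
contact_force: [-0.6, 2.7, 5.3]
opening: 0.171
grasp_force: 59.2
```

Call:
carry_out(
  targets=[
    {"dp":[0,0,-8],"yaw":0},
    {"dp":[0,0,-25],"yaw":0},
    {"dp":[0,0,-45],"yaw":0},
    {"dp":[0,0,-65],"yaw":0},
    {"dp":[0,0,-90],"yaw":0},
    {"dp":[0,0,-112],"yaw":0},
    {"dp":[0,0,-125],"yaw":0},
    {"dp":[0,0,-130],"yaw":0},
    {"dp":[0,0,-130],"yaw":0},
  ],
)

```text
clock: 5.58
eef_pos: [522.4, -112.2, 304.2]
tcp_rot: [-3.142, -0.0, 3.108]
contact_force: [0.3, 0.1, -2.3]
opening: 0.173
grasp_force: 58.7
```

```bash
python3 - <<'E'
from h import *
s=r.sense();print(s)
b=r.grab_frame("side");w=r.grab_frame("wrist")
cv2.imwrite('pics/7.png',np.hstack([cv2.resize(b[60:300,180:400],(440,480)),cv2.resize(w[100:300,190:330],(336,480))])[:,:,::-1])
E
```

```text
{'clock': 5.575, 'qpos': array([-2.14372372e-01,  1.52421883e-01,  1.75091358e+00, -3.63389769e-05,
        1.23842684e+00, -1.75165358e+00]), 'qvel': array([-0.00130225,  0.00898093,  0.01228981,  0.00032655, -0.00569175,
       -0.00081179]), 'joint_efforts': array([-5.73245910e-03, -4.96410871e+01, -3.76012444e+01, -1.13509654e-03,
        8.56113620e-02,  6.41226848e-06]), 'eef_pos': array([ 522.40879467, -112.21429196,  304.15710794]), 'tcp_rot': array([-3.14158938e+00, -1.73061680e-04,  3.10808940e+00]), 'contact_force': array([ 0.29709415,  0.09625968, -2.34729851]), 'wrist_torque': array([-0.00968023, -0.00839328,  0.00449582]), 'grasp_force': 58.67735803127289, 'opening': 0.17312903452296066}
```

View pics/7.png

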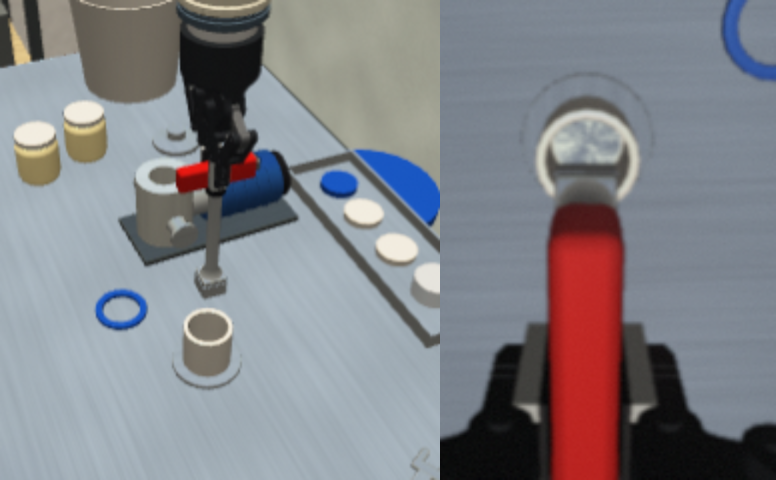

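The side crop shows the key hanging straight below the gripper and clear of the holder. In the wrist crop the holder is empty, with the foot just in front of the bar end. I'll carry it over the pump, turned about 34.5° to match the nut.

Call:
carry_out(
  targets=[
    {"dp":[-3,20,0],"yaw":3},
    {"dp":[-8,55,0],"yaw":7},
    {"dp":[-14,100,0],"yaw":13},
    {"dp":[-20,145,0],"yaw":20},
    {"dp":[-26,190,0],"yaw":26},
    {"dp":[-31,225,0],"yaw":31},
    {"dp":[-34,245,0],"yaw":34},
    {"dp":[-35.5,253,0],"yaw":34.5},
    {"dp":[-35.5,255,0],"yaw":34.5},
    {"dp":[-35.5,255,0],"yaw":34.5},
    {"dp":[-35.5,255,0],"yaw":34.5},
  ],
)

```text
clock: 7.05
eef_pos: [566.5, 140.7, 304.3]
tcp_rot: [-3.141, 0.0, 2.506]
contact_force: [-0.5, -0.3, -2.2]
opening: 0.174
grasp_force: 58.9
```

```bash
python3 - <<'E'
from h import *
s=r.sense();print(s['clock'],s['eef_pos'],s['tcp_rot'],s['contact_force'],s['wrist_torque'])
b=r.grab_frame("side");c=r.get_calibration("wrist");w=r.grab_frame("wrist");a=r.grab_frame("scene");np.save('w3.npy',w);np.save('b3.npy',b);np.save('a3.npy',a)
cv2.imwrite('pics/8.png',np.hstack([cv2.resize(b[80:200,210:330],(400,400),interpolation=2),cv2.resize(w[120:220,200:300],(400,400),interpolation=2)])[:,:,::-1])
def proj(n,p):
    c=r.get_calibration(n);K=np.array([[c['fx'],0,c['cx']],[0,c['fy'],c['cy']],[0,0,1]])
    return cv2.projectPoints(np.array(p,float),c['rvec'],c['tvec'],K,c['dist_coeffs'])[0][:,0]
x,y,z=s['eef_pos'];f=z-166.5
a0=s['tcp_rot'][2]
cor=[[x+20.1*np.cos(a0+np.pi/4+k*np.pi/2),y+20.1*np.sin(a0+np.pi/4+k*np.pi/2),f] for k in range(4)]
for n in("side","wrist","scene"):
    P=proj(n,[[x,y,f],[x,y,f+150],[567.6,141.8,115]]+cor);print(n,P.round(1).tolist())
    o={'side':(210,80,400/120),'wrist':(200,120,4),'scene':(0,0,1)}[n];print(((P-o[:2])*o[2]).round().tolist())
E
```

```text
7.05 [566.49459778 140.68584413 304.31074906] [-3.14142254e+00  6.31559706e-05  2.50551114e+00] [-0.51800732 -0.34628458 -2.2072286 ] [ 0.00090488  0.03411603 -0.00567816]
side [[261.2, 140.5], [261.0, 93.1], [261.4, 146.6], [255.0, 142.6], [264.8, 144.1], [267.3, 138.3], [257.6, 136.9]]
[[171.0, 202.0], [170.0, 44.0], [171.0, 222.0], [150.0, 209.0], [183.0, 214.0], [191.0, 194.0], [159.0, 190.0]]
wrist [[249.6, 177.9], [249.3, 240.9], [250.9, 173.2], [237.4, 166.1], [237.7, 189.4], [261.5, 189.4], [261.9, 166.1]]
[[199.0, 232.0], [197.0, 483.0], [204.0, 213.0], [149.0, 184.0], [151.0, 278.0], [246.0, 278.0], [248.0, 184.0]]
scene [[255.2, 233.5], [254.9, 205.7], [255.1, 237.7], [260.4, 230.2], [251.5, 229.1], [250.0, 236.7], [259.1, 237.9]]
[[255.0, 233.0], [255.0, 206.0], [255.0, 238.0], [260.0, 230.0], [251.0, 229.0], [250.0, 237.0], [259.0, 238.0]]
```

View pics/8.png

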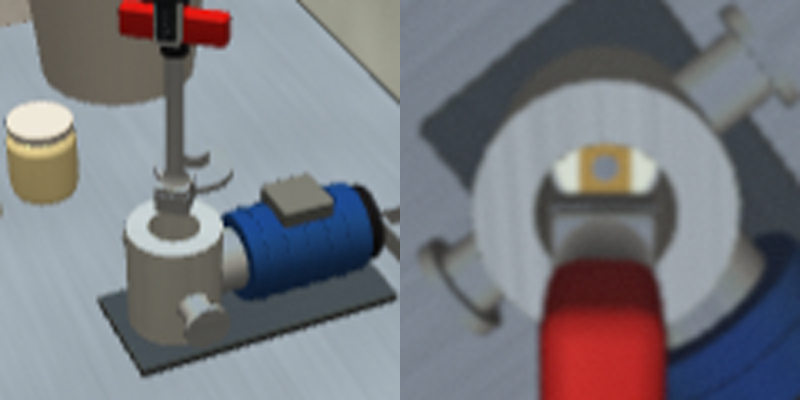

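The right half (wrist) shows the nut's sides parallel to the socket's, so the angle is right. The socket's front edge is at crop row ~195 and the bore is centred near (206,213). Next I'll work out the offset between socket and bore.

```bash
python3 - <<'E'
from h import *
im=np.load('w3.npy');c=r.get_calibration("wrist");g=im.astype(np.float32).mean(2)
pts=[]
for a in np.arange(165,376,5):
    rr=np.arange(26,42,.25);d=np.array([np.cos(np.radians(a)),np.sin(np.radians(a))])
    xy=np.array([251.5,174])+rr[:,None]*d
    v=cv2.remap(g,xy[:,0].astype(np.float32)[None],xy[:,1].astype(np.float32)[None],1)[0]
    k=np.argmax(v[:-6]-v[6:]);pts.append(plane(c,xy[k+3],115)[:2])
w=np.array(pts);m=np.ones(len(w),bool)
for _ in range(4):
    # known radius 42.5 
    from scipy.optimize import least_squares
    s=least_squares(lambda p:np.hypot(*(w-p).T)-42.5,[567,142],loss='soft_l1').x
print('bore',s,np.median(abs(np.hypot(*(w-s).T)-42.5)))
print('tool',toTool(np.r_[s-r.sense()['eef_pos'][:2],0]))
print(g[160:192,246:257].mean(1).round().astype(int).tolist())
print(g[172:178,225:280].mean(0).round().astype(int).tolist())
f=304.3-166.5;
for row in(167,168,169,170,172,174):
    print(row,toTool(plane(c,(251,row),f)-r.sense()['eef_pos'])[:2].round(1),'top',toTool(plane(c,(251,row),f+26)-r.sense()['eef_pos'])[:2].round(1))
for col in(236,238,240,262,264,266):print(col,toTool(plane(c,(col,172),f+8)-r.sense()['eef_pos'])[:2].round(1))
cv2.imwrite('pics/9.png',cv2.resize(im[150:200,222:282],None,fx=10,fy=10,interpolation=cv2.INTER_CUBIC)[:,:,::-1])
E
```

```text
bore [568.2580428  141.41574603] 0.21453705868756145
tool [-1.07790126e+00  1.33936425e+00  3.15886380e-04]
[129, 129, 129, 129, 129, 127, 123, 110, 82, 64, 65, 72, 74, 92, 109, 108, 99, 93, 88, 83, 77, 74, 68, 65, 56, 45, 40, 40, 41, 41, 41, 41]
[166, 166, 161, 159, 161, 165, 169, 161, 124, 79, 61, 65, 79, 99, 112, 114, 113, 112, 109, 107, 103, 100, 97, 94, 93, 94, 94, 95, 95, 97, 98, 100, 103, 107, 110, 113, 112, 106, 92, 77, 72, 69, 69, 84, 129, 160, 165, 164, 164, 165, 165, 165, 164, 163, 163]
167 [13.1  1.3] top [19.2  1.2]
168 [11.9  1.3] top [18.1  1.2]
169 [10.7  1.3] top [17.   1.2]
170 [9.5 1.3] top [15.9  1.2]
172 [7.1 1.3] top [13.7  1.2]
174 [4.7 1.3] top [11.6  1.2]
236 [  9.1 -15.8]
238 [  9.1 -13.5]
240 [  9.1 -11.2]
262 [ 9.2 13.8]
264 [ 9.2 16. ]
266 [ 9.2 18.3]
```

View pics/9.png

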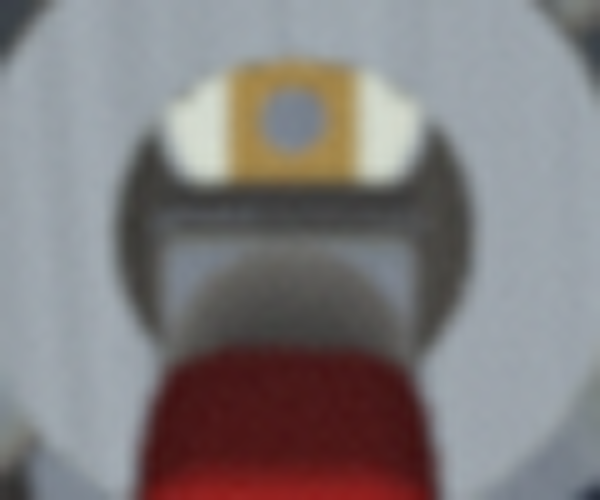

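The socket is about 1.2 mm off the bore axis along tool x. I'll correct that and lower it into the bore, watching the force.

Call:
carry_out(
  targets=[
    {"dp":[1.2,0.1,0],"yaw":0},
    {"dp":[1.2,0.1,5],"yaw":0},
    {"dp":[1.2,0.1,12],"yaw":0},
    {"dp":[1.2,0.1,18],"yaw":0},
    {"dp":[1.2,0.1,24],"yaw":0},
    {"dp":[1.2,0.1,30],"yaw":0},
    {"dp":[1.2,0.1,34],"yaw":0},
    {"dp":[1.2,0.1,34],"yaw":0},
  ],
)

```text
clock: 8.2
eef_pos: [565.5, 142.2, 269.9]
tcp_rot: [-3.141, -0.0, 2.506]
contact_force: [0.7, 1.3, -2.4]
opening: 0.175
grasp_force: 58.9
```

Call:
carry_out(
  targets=[
    {"dp":[0,0,6],"yaw":0},
    {"dp":[0,0,14],"yaw":0},
    {"dp":[0,0,22],"yaw":0},
    {"dp":[0,0,30],"yaw":0},
    {"dp":[0,0,38],"yaw":0},
    {"dp":[0,0,45],"yaw":0},
    {"dp":[0,0,50],"yaw":0},
    {"dp":[0,0,52],"yaw":0},
    {"dp":[0,0,52],"yaw":0},
  ],
)

```text
clock: 9.32
eef_pos: [565.7, 142.3, 218.3]
tcp_rot: [3.142, 0.0, 2.506]
contact_force: [0.2, -0.6, -2.8]
opening: 0.171
grasp_force: 58.9
```

Call:
carry_out(
  targets=[
    {"dp":[0,0,2],"yaw":0},
    {"dp":[0,0,4],"yaw":0},
    {"dp":[0,0,6],"yaw":0},
    {"dp":[0,0,8],"yaw":0},
    {"dp":[0,0,9],"yaw":0},
    {"dp":[0,0,10],"yaw":0},
    {"dp":[0,0,10.5],"yaw":0},
    {"dp":[0,0,10.5],"yaw":0},
  ],
)

```text
clock: 10.32
eef_pos: [565.6, 142.3, 207.8]
tcp_rot: [-3.142, -0.0, 2.506]
contact_force: [0.5, 0.5, -2.3]
opening: 0.176
grasp_force: 58.9
```

Foot is at about 41 mm with no contact, so the socket seems to be going over the nut. Continuing gently.

Call:
carry_out(
  targets=[
    {"dp":[0,0,1],"yaw":0},
    {"dp":[0,0,2],"yaw":0},
    {"dp":[0,0,3],"yaw":0},
    {"dp":[0,0,4],"yaw":0},
    {"dp":[0,0,4],"yaw":0},
  ],
)

```text
clock: 10.95
eef_pos: [565.6, 142.2, 203.7]
tcp_rot: [-3.141, -0.0, 2.506]
contact_force: [0.1, 0.3, -2.6]
opening: 0.173
grasp_force: 58.9
```

Call:
carry_out(
  targets=[
    {"dp":[0,0,1],"yaw":0},
    {"dp":[0,0,2],"yaw":0},
    {"dp":[0,0,3],"yaw":0},
    {"dp":[0,0,4],"yaw":0},
    {"dp":[0,0,5],"yaw":0},
    {"dp":[0,0,5.5],"yaw":0},
    {"dp":[0,0,5.5],"yaw":0},
  ],
)

```text
clock: 11.82
eef_pos: [565.6, 142.2, 198.2]
tcp_rot: [-3.142, -0.0, 2.506]
contact_force: [-0.1, 0.3, -2.3]
opening: 0.174
grasp_force: 58.9
```

The socket is over the nut with no seal load. Turning clockwise in small steps.

Call:
carry_out(
  targets=[
    {"dp":[0,0,0],"yaw":3},
    {"dp":[0,0,0],"yaw":6},
    {"dp":[0,0,0],"yaw":9},
    {"dp":[0,0,0],"yaw":12},
    {"dp":[0,0,0],"yaw":15},
    {"dp":[0,0,0],"yaw":15},
  ],
)

```text
clock: 12.58
eef_pos: [565.9, 142.4, 198.4]
tcp_rot: [3.141, 0.0, 2.245]
contact_force: [1.2, 1.0, -3.3]
opening: 0.171
grasp_force: 58.8
```

```bash
cat > s.py <<'E'
from h import *
s=r.sense();print(round(s['clock'],2),s['eef_pos'].round(1),'yaw',np.degrees(s['tcp_rot'][2]).round(2),s['contact_force'].round(1),s['wrist_torque'].round(3))
E
python3 s.py
```

```text
12.57 [565.9 142.4 198.4] yaw 128.61 [ 1.2  1.  -3.3] [ 0.104 -0.255  0.085]
```

Call:
carry_out(
  targets=[
    {"dp":[0,0,0],"yaw":3},
    {"dp":[0,0,0],"yaw":6},
    {"dp":[0,0,0],"yaw":9},
    {"dp":[0,0,0],"yaw":12},
    {"dp":[0,0,0],"yaw":12},
  ],
)

```text
clock: 13.2
eef_pos: [566.0, 142.4, 198.4]
tcp_rot: [3.141, 0.0, 2.036]
contact_force: [0.6, 1.0, -2.6]
opening: 0.173
grasp_force: 58.8
```

```bash
python3 s.py
```

```text
13.2 [566.  142.4 198.4] yaw 116.66 [ 0.6  1.  -2.6] [ 0.26  -0.417  0.056]
```

Call:
carry_out(
  targets=[
    {"dp":[0,0,0],"yaw":2},
    {"dp":[0,0,0],"yaw":4},
    {"dp":[0,0,0],"yaw":6},
  ],
)

```text
clock: 13.58
eef_pos: [565.9, 142.4, 198.4]
tcp_rot: [3.141, 0.0, 1.928]
contact_force: [2.5, 1.2, -3.2]
opening: 0.173
grasp_force: 58.9
```

```bash
python3 s.py
```

```text
13.57 [565.9 142.4 198.4] yaw 110.47 [ 2.5  1.2 -3.2] [ 0.365 -0.663  0.083]
```

Call:
carry_out(
  targets=[
    {"dp":[0,0,0],"yaw":2},
    {"dp":[0,0,0],"yaw":4},
  ],
)

```text
clock: 13.82
eef_pos: [565.9, 142.3, 198.4]
tcp_rot: [3.141, -0.0, 1.858]
contact_force: [3.1, 1.0, -3.2]
opening: 0.177
grasp_force: 58.9
```

```bash
python3 s.py
```

```text
13.82 [565.9 142.3 198.4] yaw 106.45 [ 3.1  1.  -3.2] [ 0.438 -0.735  0.136]
```

Side load is building because the socket axis is slightly eccentric to the tool axis, so I'll relieve it sideways.

Call:
carry_out(
  targets=[
    {"dp":[0.4,0.6,0],"yaw":0},
    {"dp":[0.7,1.2,0],"yaw":0},
  ],
)

```text
clock: 14.08
eef_pos: [566.5, 143.1, 198.3]
tcp_rot: [-3.141, 0.0, 1.861]
contact_force: [1.1, -0.3, -0.4]
opening: 0.177
grasp_force: 59.2
```

```bash
python3 s.py
```

```text
14.07 [566.5 143.1 198.3] yaw 106.6 [ 1.1 -0.3 -0.4] [ 0.015 -0.343  0.029]
```

Call:
carry_out(
  targets=[
    {"dp":[0,0,0],"yaw":1.5},
    {"dp":[0.1,0.1,0],"yaw":3},
  ],
)

```text
clock: 14.32
eef_pos: [566.6, 143.3, 198.3]
tcp_rot: [-3.141, 0.0, 1.806]
contact_force: [1.3, 0.2, -0.1]
opening: 0.175
grasp_force: 59.1
```

```bash
python3 s.py
```

```text
14.32 [566.6 143.3 198.3] yaw 103.48 [ 1.3  0.2 -0.1] [ 0.012 -0.36   0.136]
```

Call:
carry_out(
  targets=[
    {"dp":[0,0.4,0],"yaw":1.5},
    {"dp":[0,0.8,0],"yaw":3},
  ],
)

```text
clock: 14.58
eef_pos: [567.2, 143.4, 198.2]
tcp_rot: [-3.141, 0.0, 1.754]
contact_force: [-0.5, 0.3, 1.7]
opening: 0.177
grasp_force: 59.4
```

```bash
python3 s.py
```

```text
14.57 [567.2 143.4 198.2] yaw 100.48 [-0.5  0.3  1.7] [-0.151  0.052  0.161]
```

Call:
carry_out(
  targets=[
    {"dp":[0,0,0],"yaw":1.5},
    {"dp":[0.1,0.1,0],"yaw":3},
  ],
)

```text
clock: 14.82
eef_pos: [567.3, 143.6, 198.2]
tcp_rot: [-3.141, 0.0, 1.701]
contact_force: [0.5, -2.0, 1.6]
opening: 0.169
grasp_force: 59.3
```

```bash
python3 s.py
```

```text
14.82 [567.3 143.6 198.2] yaw 97.48 [ 0.5 -2.   1.6] [-0.3    0.154  0.082]
```

Call:
carry_out(
  targets=[
    {"dp":[-0.3,0,0],"yaw":1.5},
    {"dp":[-0.5,0,0],"yaw":3},
  ],
)

```text
clock: 15.08
eef_pos: [567.5, 143.2, 198.3]
tcp_rot: [-3.141, -0.0, 1.649]
contact_force: [-0.9, 0.2, 1.0]
opening: 0.178
grasp_force: 59.3
```

```bash
python3 s.py
```

```text
15.07 [567.5 143.2 198.3] yaw 94.48 [-0.9  0.2  1. ] [-0.067  0.117  0.16 ]
```

Call:
carry_out(
  targets=[
    {"dp":[0,0,0],"yaw":1.5},
    {"dp":[0,0,0],"yaw":3},
  ],
)

```text
clock: 15.32
eef_pos: [567.6, 143.2, 198.3]
tcp_rot: [-3.142, -0.0, 1.597]
contact_force: [-0.2, 0.7, 0.7]
opening: 0.173
grasp_force: 59.3
```

```bash
python3 s.py
```

```text
15.32 [567.6 143.2 198.3] yaw 91.48 [-0.2  0.7  0.7] [-0.033  0.179  0.124]
```

Call:
carry_out(
  targets=[
    {"dp":[0,0,0],"yaw":1},
    {"dp":[0,0,0],"yaw":2},
  ],
)

```text
clock: 15.58
eef_pos: [567.6, 143.2, 198.3]
tcp_rot: [-3.142, -0.0, 1.562]
contact_force: [-0.1, 0.3, 0.6]
opening: 0.173
grasp_force: 59.3
```

```bash
python3 s.py
```

```text
15.57 [567.6 143.2 198.3] yaw 89.52 [-0.1  0.3  0.6] [-0.043  0.082  0.081]
```

Call:
carry_out(
  targets=[
    {"dp":[0,0,0],"yaw":1},
    {"dp":[0,0,0],"yaw":2},
  ],
)

```text
clock: 15.82
eef_pos: [567.6, 143.2, 198.3]
tcp_rot: [3.142, -0.0, 1.527]
contact_force: [0.2, 0.6, 0.3]
opening: 0.173
grasp_force: 59.3
```

```bash
python3 s.py
```

```text
15.82 [567.6 143.2 198.3] yaw 87.51 [0.2 0.6 0.3] [-0.001  0.076  0.161]
```

Call:
carry_out(
  targets=[
    {"dp":[0,0,0],"yaw":1},
    {"dp":[0,0,0],"yaw":2},
  ],
)

```text
clock: 16.08
eef_pos: [567.6, 143.2, 198.3]
tcp_rot: [3.142, -0.0, 1.493]
contact_force: [-0.7, 0.0, 1.2]
opening: 0.175
grasp_force: 59.2
```

```bash
python3 s.py
```

```text
16.07 [567.6 143.2 198.3] yaw 85.52 [-0.7  0.   1.2] [0.116 0.033 0.251]
```

Call:
carry_out(
  targets=[
    {"dp":[0,0,0],"yaw":1},
    {"dp":[0,0,0],"yaw":2},
  ],
)

```text
clock: 16.32
eef_pos: [567.6, 143.2, 198.3]
tcp_rot: [3.141, -0.0, 1.458]
contact_force: [-0.7, 0.5, 0.7]
opening: 0.176
grasp_force: 59.2
```

```bash
python3 s.py; python3 - <<'E'
from h import *
w=r.grab_frame("wrist");b=r.grab_frame("side");np.save('w4.npy',w)
cv2.imwrite('pics/10.png',np.hstack([cv2.resize(b[80:200,210:330],(400,400),interpolation=2),cv2.resize(w[120:320,150:350],(400,400),interpolation=2)])[:,:,::-1])
E
```

```text
16.32 [567.6 143.2 198.3] yaw 83.52 [-0.7  0.5  0.7] [0.057 0.016 0.303]
```

The torque has stepped from about 0.12 to 0.25–0.30, so it came home at about yaw 86.5°. I'll turn on to about 77° in checked steps.

Call:
carry_out(
  targets=[
    {"dp":[0,0,0],"yaw":1.5},
    {"dp":[0,0,0],"yaw":3},
    {"dp":[0,0,0],"yaw":3},
  ],
)

```text
clock: 16.8
eef_pos: [567.6, 143.2, 198.3]
tcp_rot: [3.142, -0.0, 1.406]
contact_force: [0.6, 0.9, -0.4]
opening: 0.178
grasp_force: 59.1
```

```bash
python3 s.py
```

```text
16.8 [567.6 143.2 198.3] yaw 80.55 [ 0.6  0.9 -0.4] [ 0.145 -0.073  0.297]
```

Call:
carry_out(
  targets=[
    {"dp":[0,0,0],"yaw":1},
    {"dp":[0,0,0],"yaw":2},
    {"dp":[0,0,0],"yaw":2},
  ],
)

```text
clock: 17.18
eef_pos: [567.6, 143.2, 198.3]
tcp_rot: [3.142, -0.0, 1.371]
contact_force: [0.5, 0.8, -0.5]
opening: 0.177
grasp_force: 59.1
```

```bash
python3 s.py
```

```text
17.18 [567.6 143.2 198.3] yaw 78.56 [ 0.5  0.8 -0.5] [ 0.067 -0.133  0.245]
```

Call:
carry_out(
  targets=[
    {"dp":[0,0,0],"yaw":0.8},
    {"dp":[0,0,0],"yaw":1.6},
  ],
)

```text
clock: 17.42
eef_pos: [567.6, 143.2, 198.3]
tcp_rot: [3.141, -0.0, 1.343]
contact_force: [0.8, 0.8, -0.6]
opening: 0.176
grasp_force: 59.1
```

```bash
python3 s.py
```

```text
17.43 [567.6 143.2 198.3] yaw 76.93 [ 0.8  0.8 -0.6] [ 0.149 -0.176  0.302]
```

View pics/10.png

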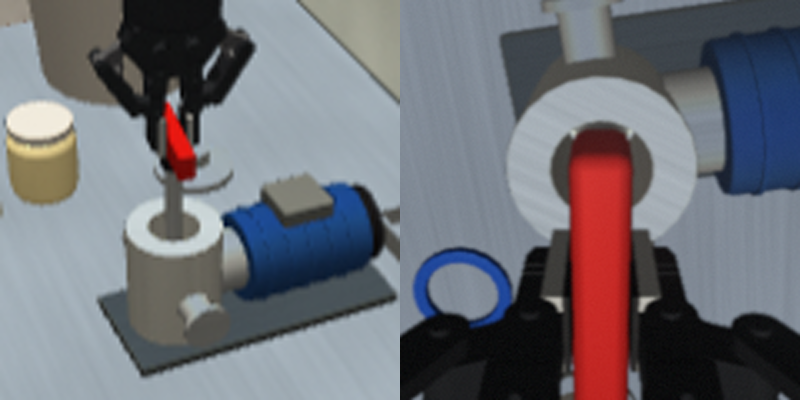

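The bar is still square in the fingers, and the shaft stands in the bore. Tightening is done, so I'll back off within the socket's play and lift out.

Call:
carry_out(
  targets=[
    {"dp":[0,0,0],"yaw":-2},
    {"dp":[0,0,0],"yaw":-5},
    {"dp":[0,0,-2],"yaw":-6},
    {"dp":[0,0,-6],"yaw":-6},
    {"dp":[0,0,-12],"yaw":-6},
    {"dp":[0,0,-20],"yaw":-6},
  ],
)

```text
clock: 18.18
eef_pos: [567.5, 143.2, 218.8]
tcp_rot: [-3.141, 0.0, 1.448]
contact_force: [-0.5, -0.4, -2.6]
opening: 0.174
grasp_force: 58.9
```

```bash
python3 s.py
```

```text
18.18 [567.5 143.2 218.8] yaw 82.97 [-0.5 -0.4 -2.6] [ 0.011 -0.007 -0.005]
```

Call:
carry_out(
  targets=[
    {"dp":[0,0,-8],"yaw":0},
    {"dp":[0,0,-18],"yaw":0},
    {"dp":[0,0,-30],"yaw":0},
    {"dp":[0,0,-42],"yaw":0},
    {"dp":[0,0,-56],"yaw":0},
    {"dp":[0,0,-70],"yaw":0},
    {"dp":[0,0,-82],"yaw":0},
    {"dp":[0,0,-90],"yaw":0},
    {"dp":[0,0,-92],"yaw":0},
    {"dp":[0,0,-92],"yaw":0},
  ],
)

```text
clock: 19.42
eef_pos: [567.4, 143.1, 310.0]
tcp_rot: [-3.141, 0.0, 1.448]
contact_force: [0.8, 0.3, -2.6]
opening: 0.172
grasp_force: 58.9
```

```bash
python3 s.py
```

```text
19.43 [567.4 143.1 310. ] yaw 82.98 [ 0.8  0.3 -2.6] [ 0.002  0.021 -0.014]
```

Call:
carry_out(
  targets=[
    {"dp":[-20,-1,0],"yaw":0},
    {"dp":[-55,-3,0],"yaw":0},
    {"dp":[-100,-5,0],"yaw":0},
    {"dp":[-145,-7,0],"yaw":0},
    {"dp":[-190,-9,0],"yaw":0},
    {"dp":[-225,-11,0],"yaw":0},
    {"dp":[-245,-12,0],"yaw":0},
    {"dp":[-253,-12.5,0],"yaw":0},
    {"dp":[-253,-12.5,0],"yaw":0},
    {"dp":[-253,-12.5,20],"yaw":0},
    {"dp":[-253,-12.5,45],"yaw":0},
    {"dp":[-253,-12.5,52],"yaw":0},
  ],
)

```text
clock: 20.92
eef_pos: [523.6, -105.1, 256.8]
tcp_rot: [-3.139, -0.001, 1.45]
contact_force: [0.3, 0.6, -1.6]
opening: 0.173
grasp_force: 58.8
```

```bash
python3 s.py; python3 - <<'E'
from h import *
c=r.get_calibration("wrist");w=r.grab_frame("wrist")
g=w.astype(np.float32).mean(2)
s=r.sense()
K=np.array([[c['fx'],0,c['cx']],[0,c['fy'],c['cy']],[0,0,1]])
q=cv2.projectPoints(np.array([[524.3,-107.8,70.]]),c['rvec'],c['tvec'],K,c['dist_coeffs'])[0][0,0];print(q)
pts=[]
for a in np.arange(165,376,5):
    rr=np.arange(14,34,.25);d=np.array([np.cos(np.radians(a)),np.sin(np.radians(a))]);xy=q+rr[:,None]*d
    v=cv2.remap(g,xy[:,0].astype(np.float32)[None],xy[:,1].astype(np.float32)[None],1)[0]
    pts.append(plane(c,xy[np.argmax(v[:-6]-v[6:])+3],70)[:2])
pts=np.array(pts)
from scipy.optimize import least_squares
f=least_squares(lambda p:np.hypot(*(pts-p).T)-31,[524,-108],loss='soft_l1').x
print('holder',f,np.median(abs(np.hypot(*(pts-f).T)-31)),'tool',toTool(np.r_[f-s['eef_pos'][:2],0])[:2])
E
```

```text
20.93 [ 523.6 -105.1  256.8] yaw 83.06 [ 0.3  0.6 -1.6] [ 0.014 -0.013  0.051]
[251.13132707 175.54409017]
holder [ 524.53767492 -111.21211665] 0.4818122244746448 tool [-5.7536853   1.47218217]
```

Call:
carry_out(
  targets=[
    {"dp":[-3,0.2,0],"yaw":0},
    {"dp":[-3,0.2,8],"yaw":0},
    {"dp":[-3,0.2,18],"yaw":0},
    {"dp":[-3,0.2,28],"yaw":0},
    {"dp":[-3,0.2,36],"yaw":0},
    {"dp":[-3,0.2,40],"yaw":0},
  ],
)

```text
clock: 21.72
eef_pos: [523.8, -109.3, 217.5]
tcp_rot: [-3.141, -0.0, 1.448]
contact_force: [-0.7, -0.8, -3.1]
opening: 0.175
grasp_force: 58.8
```

```bash
python3 s.py
```

```text
21.73 [ 523.8 -109.3  217.5] yaw 82.98 [-0.7 -0.8 -3.1] [0.061 0.051 0.017]
```

Foot is at about 51, inside the tube with no contact. Lowering to the floor (TCP about 174.5).

Call:
carry_out(
  targets=[
    {"dp":[0,0,8],"yaw":0},
    {"dp":[0,0,18],"yaw":0},
    {"dp":[0,0,28],"yaw":0},
    {"dp":[0,0,35],"yaw":0},
    {"dp":[0,0,39],"yaw":0},
    {"dp":[0,0,41],"yaw":0},
    {"dp":[0,0,42],"yaw":0},
    {"dp":[0,0,42],"yaw":0},
  ],
)

```text
clock: 22.72
eef_pos: [524.2, -109.4, 176.4]
tcp_rot: [3.141, 0.0, 1.448]
contact_force: [-0.5, -0.4, -3.4]
opening: 0.172
grasp_force: 58.9
```

```bash
python3 s.py
```

```text
22.73 [ 524.2 -109.4  176.4] yaw 82.98 [-0.5 -0.4 -3.4] [-0.04  -0.013 -0.033]
```

Call:
carry_out(
  targets=[
    {"dp":[0,0,0.8],"yaw":0},
    {"dp":[0,0,1.5],"yaw":0},
    {"dp":[0,0,2],"yaw":0},
    {"dp":[0,0,2],"yaw":0},
  ],
)

```text
clock: 23.22
eef_pos: [524.3, -109.4, 174.5]
tcp_rot: [3.141, 0.0, 1.448]
contact_force: [0.7, 0.4, 0.5]
opening: 0.175
grasp_force: 59.3
```

```bash
python3 s.py
```

```text
23.23 [ 524.3 -109.4  174.5] yaw 82.98 [0.7 0.4 0.5] [0.002 0.109 0.007]
```

The foot is on the floor (force went from −3 to +0.5). Releasing and rising.

Call:
carry_out(
  targets=[
    {"dp":[0,0,0],"yaw":0},
    {"dp":[0,0,0],"yaw":0},
    {"dp":[0,0,0],"yaw":0},
    {"dp":[0,0,0],"yaw":0},
    {"dp":[0,0,0],"yaw":0},
    {"dp":[0,0,0],"yaw":0},
  ],
  fingers=0.2,
)

```text
clock: 23.98
eef_pos: [524.1, -109.4, 174.3]
tcp_rot: [3.142, 0.0, 1.448]
contact_force: [0.5, -0.1, 1.3]
opening: 0.597
grasp_force: 0.0
```

Call:
carry_out(
  targets=[
    {"dp":[0,0,-8],"yaw":0},
    {"dp":[0,0,-25],"yaw":0},
    {"dp":[0,0,-50],"yaw":0},
    {"dp":[0,0,-80],"yaw":0},
    {"dp":[0,0,-110],"yaw":0},
    {"dp":[0,0,-130],"yaw":0},
    {"dp":[0,0,-140],"yaw":0},
    {"dp":[0,0,-140],"yaw":0},
  ],
)

```text
clock: 24.98
eef_pos: [524.4, -109.4, 315.2]
tcp_rot: [3.14, 0.0, 1.448]
contact_force: [0.2, -0.5, -0.5]
opening: 0.595
grasp_force: 0.0
```

```bash
python3 - <<'E'
from h import *
s=r.sense();print(s['clock'],s['eef_pos'],s['contact_force'],s['opening'])
for n in("side","scene"):
    im=r.grab_frame(n);c=r.get_calibration(n)
    l,st,ce=red(im)
    near=(285,191) if n=="side" else (232,167)
    for i in range(1,len(ce)):
        if np.hypot(*(ce[i]-near))<30 and st[i,4]>20:print(n,st[i],ce[i],plane(c,ce[i],180))
    np.save(n+'_end.npy',im)
    old=np.load({'side':'b.npy','scene':'a.npy'}[n]);d=(abs(im.astype(int)-old).max(2)>45).astype(np.uint8)
    k,l,st,ce=cv2.connectedComponentsWithStats(d);print([(x.tolist()) for x in st[1:] if x[4]>25])
E
```

```text
24.975 [ 524.38404068 -109.44397847  315.203725  ] [ 0.24907203 -0.5287299  -0.45347044] 0.5950327477075945
side [278 176  16  32 264] [285.50757576 191.28787879] [ 523.8530411 -114.8842359  180.       ]
[[0, 0, 8, 14, 90], [0, 0, 58, 60, 1702], [104, 0, 36, 71, 1372], [254, 1, 72, 148, 3904], [0, 55, 76, 150, 5221], [52, 152, 35, 64, 1626], [267, 175, 37, 34, 590], [0, 178, 23, 20, 309], [17, 189, 16, 12, 74], [0, 198, 40, 47, 1328]]
scene [227 156  10  18  76] [231.27631579 164.76315789] [ 522.91142301 -116.84478992  180.        ]
[[202, 0, 129, 71, 3127], [416, 0, 11, 8, 47], [432, 0, 80, 125, 6986], [415, 8, 10, 8, 29], [407, 13, 18, 15, 84], [254, 25, 47, 31, 775], [404, 27, 15, 45, 205], [258, 48, 10, 14, 49], [391, 65, 9, 17, 56], [379, 73, 35, 49, 362], [213, 76, 27, 20, 388], [360, 77, 21, 14, 98], [349, 89, 26, 42, 501], [206, 92, 45, 50, 1123], [428, 118, 84, 148, 6626], [395, 132, 32, 34, 771], [220, 155, 24, 23, 240], [417, 246, 46, 61, 1236]]
```

```bash
python3 -c "
from rig import r
print(r.sign_off())"
```

```text
the job is handed in; nothing more can be done
None
```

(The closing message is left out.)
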